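# Puff the open dish with the clamped air can

### The arm

A 6-joint arm with a two-finger parallel gripper is mounted at the origin on a cart in front of the work surface, level with it; the furniture and walls round the work are solid. World frame = base frame: x ahead of the robot, y to its left, z up, the work surface at z = 0. Lengths are in m, angles in rad, forces in N, time in s.
With the tool pointing down it reaches from about 0.35 to 0.85 m from the base axis. Payload 8.1 kg.
Tool frame: the origin (TCP) lies on the centre line of the jaws, within the pads' length; the fingertips stand robot.tip_reach ahead of it and the grasp point (between the pads) lies 5 mm behind it (robot.tip_reach is the distance from the TCP to the fingertips, in m); z points along the fingers, y is the direction in which the jaws open and shut (so a half turn about z gives the same grasp; the last joint's range is limited). The gripper opens to 93 mm and grips with 3 to 60 N. Pads are 15 mm wide; open, the fingers measure 128 mm over their backs; the gripper's body (75 mm by 188 mm) begins 65 mm behind the grasp point.
Start: joints at [-1.398, 0.13, 1.488, -0, 1.523, -0.085], TCP at [0.153, -0.58, 0.233] pointing down, gripper open.
Joint ranges: [-2.96, 2.96], [-0.89, 2.26], [0.02, 2.5], [-1.34, 4.48], [0, 2.73], [-2.66, 2.66]. Speed limits (rad/s): [2.39, 2.39, 2.79, 3.14, 3.14, 3.14].

### API

Orientations are given as a rotation vector (axis times angle).
In Python, from plant import sensors, read_camera, robot gives the robot as it stands.
- The arm moves only by the tool play_rows, never from a script. Its argument "series" is a list that holds one entry, the list of rows, each a list of 5 numbers: the closure, from -1 (fully open) to 1 (shut), then the shift along the world's x, y, z in m, then the turn about the world's z in rad. A call has 1 to 8 rows; each row is the pose to reach, as a shift and turn from the pose commanded when the call began; what a row does not reach only later rows make up. A row lasts 1/10 s, in which the tool goes at most 50 mm and 8.59 degrees, less where a joint would pass 70% of its speed; a pose out of reach is approached as far as the arm can. A call with a gripper value outside its range is refused whole. The fingers move at their own pace and stop on an object; "force" is the grip in N (left out, the last holds). Time passes only in rows, so rows that repeat a pose let the fingers close. It gives the time, the measured TCP pose, the force and the opening at its end, in the units of the state.
- sensors.read_state(): the state, without advancing time (a new reading comes with each control period).
- read_camera(name): name is "scene" or "top" or "wrist"; returns a dict with "color" (400x640x3 uint8, red, green, blue), "range_z" (400x640 float32, m along the optical axis (not along the pixel's ray), 0 where there is no reading), "intrinsics" (3x3 intrinsics, pixels), "rvec" (rotation vector, rad) and "tvec" (3), from world to camera coordinates, as OpenCV has them. Camera axes: x right, y down, z forward; pixel columns grow to the right and rows downward; lengths in m; the calibration is good to about 2 mm. A picture is of the moment at which its call begins.
- robot.close_job(): hands the job in, once; it reports no verdict.
The state is a dict: "t": time; "q": joint angles; "dq": joint speeds; "joint_torque": joint torques, N m; "tool_pos": TCP position; "orientation": TCP orientation; "force": force on the tool from outside, world axes, zero at the start; "wrist_torque": the same for the moment, N m; "opening": finger opening in m.
Only numpy, scipy, OpenCV 4.12 (cv2) and the standard library are available. Lean on these libraries where they do the work, as an engineer would, in place of code of your own. Each camera call takes 0.05 s, during which the arm holds its last target.

### The job

Two spray cans of compressed air stand clamped on the bench, each with its nozzle pointing at a small metal dish. Blow the dust out of the open dish, the one without a lid: press the sprung nozzle cap of the can in front of which it stands all the way down for a moment, then let go so that the cap springs back up. Do not press the other can's cap, and leave the open dish where it stands.

Things in the scene. Friction and masses are not known exactly. Their poses are not given: they have to be found in the camera images.
- cap_used_top (a point): Centre of the top face of the cap to press: upright black round cap, 40 mm across, 26 tall, nearly flat on top, on an upright aluminium can 58 mm across in a fixed dark stand (base 110 x 100 mm). 172 mm above the bench while up; moves with the cap. Nozzle points along its -x, at the open dish; z up. The like can 200 mm or more away faces a lidded dish.
- cap_used (a joint): How far this cap is pressed down (m): 0 up, 0.008 fully down against its stop. A spring pushes it up: about 2 N starts it moving and about 5 N takes it fully down; let go, it springs up by itself.
- cap_other (a joint): The same for the cap of the other can, which is to be left alone (m): 0 up, 0.008 fully down.
- open_dish: Open round metal dish without a lid, 64 mm across, 21 mm tall, loose on the bench, its centre about 120 to 150 mm from the axis of the can to be used, in front of its nozzle. Origin at the centre of its underside, z up.
Things that resemble listed ones, but are neither listed nor needed, are in the scene too. What is shaped like the part that bears cap_other but purple or yellow is not meant.

How it is judged:
By the outcome, as a careful person would: the job done as asked, in the order asked, and still so for the second after the job is handed in, with the robot touching nothing.
It also fails if it takes over 26 s, if anything falls off the work surface, if the arm or the gripper's body presses on something with over 40 N, if the wrist force passes 120 N, or if a joint passes its speed limit or range.

## Working session

There is one attempt and no reset: what is moved stays moved. The work goes in short steps, Python scripts to look and compute and a tool call to move; the robot and the scene stay as the last step left them, time stands still between calls to the robot, and variables do not carry over. Pictures are saved under pics/ and viewed, and the job is handed in when it is done.

Besides the shell and the picture viewer there is one more tool, called after ">>>" by a JSON object that holds its "api" and its "payload". play_rows: Moves the arm, as the interface text tells. Its arguments: {"type":"object","properties":{"series":{"type":"array","items":{"type":"array","items":{"type":"array","items":{"type":"number"}}}},"force":{"type":"number"}},"required":["series"]}

```bash
mkdir -p pics
cat > h.py <<'E'
import numpy as np,cv2
from plant import sensors, read_camera, robot
def shot(n,f):
    c=read_camera(n); cv2.imwrite(f'pics/{f}.png',c['color'][:,:,::-1]); np.savez(f'{f}.npz',**c); return c
def world(c,u,v,d=None):
    R=cv2.Rodrigues(c['rvec'])[0];d=c['range_z'][v,u] if d is None else d
    p=np.linalg.inv(c['intrinsics'])@np.array([u,v,1])*d
    return R.T@(p-c['tvec'].ravel())
def cloud(c):
    R=cv2.Rodrigues(c['rvec'])[0];v,u=np.mgrid[:400,:640];d=c['range_z']
    P=np.stack([u*d,v*d,d],-1)@np.linalg.inv(c['intrinsics']).T
    return (P-c['tvec'].ravel())@R
E
python3 - <<'E'
from h import *
shot('scene','s1');shot('top','t1')
print(robot.tip_reach,sensors.read_state())
E
```

```text
0.014 {'t': 0.1, 'q': array([-1.39842209e+00,  1.31104168e-01,  1.48916788e+00, -2.02820455e-05,
        1.52297965e+00, -8.54025653e-02]), 'dq': array([ 0.00090534, -0.00082026, -0.00307559,  0.00195783,  0.00066711,
       -0.00033698]), 'joint_torque': array([ 3.92522179e-05, -5.61341143e+01, -4.93097448e+01,  7.70348101e-02,
        2.90940050e-02, -6.86730118e-05]), 'tool_pos': array([ 0.15288836, -0.57969257,  0.23168262]), 'orientation': array([-3.11389128e+00, -4.03583308e-01,  1.45004293e-04]), 'force': array([-0.0994289 ,  0.69993351, -0.49317311]), 'wrist_torque': array([ 0.03793156, -0.03115492, -0.02440546]), 'opening': 0.09329455926195464}
```

View pics/s1.png

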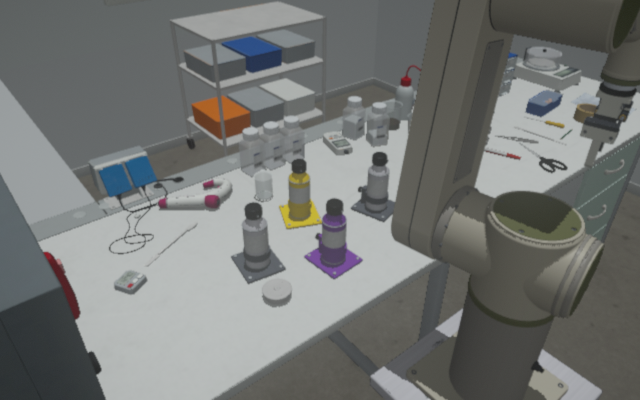

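View pics/t1.png

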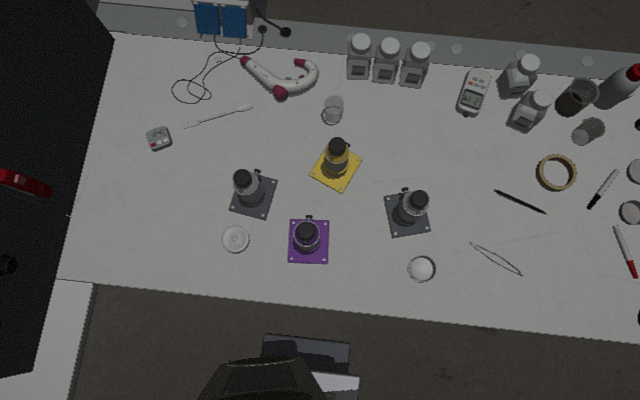

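Two dark-stand cans are visible in the top view. Can A has its cap at (243,178) and a dish at (235,239). Can B has its cap at (418,199) and a dish at (421,268). The purple and yellow cans are decoys. Next I enlarge both dishes.

Run:
```python
from h import *
t=cv2.imread('pics/t1.png')
z=np.load('t1.npz')
f=lambda a:cv2.resize(a,(400,560),interpolation=cv2.INTER_CUBIC)
a=f(t[155:267,205:285]);b=f(t[175:287,375:455])
cv2.imwrite('pics/crop.png',np.clip(np.hstack([a,b])*1.3,0,255).astype('uint8'))
W=cloud(z)
for n,(u,v) in dict(dA=(235,239),dB=(421,268)).items():
    print(n);print(np.round(W[v-14:v+15:2,u]*1000).astype(int).tolist());print(np.round(W[v,u-14:u+15:2]*1000).astype(int).tolist())
for n,(u,v) in dict(A=(243,178),B=(418,199),P=(307,232),Y=(337,147)).items():
    w=W[v-30:v+30,u-30:u+30].reshape(-1,3); 
    m=w[(w[:,2]>.163)&(w[:,2]<.185)]; print(n,len(m),m.mean(0),np.median(m,0),(m.max(0)+m.min(0))/2,np.ptp(m,axis=0))
```

```text
dA
[[470, 179, 24], [465, 179, 22], [460, 178, 20], [456, 178, 19], [450, 176, 22], [445, 175, 24], [440, 174, 25], [435, 174, 25], [431, 173, 23], [426, 173, 22], [421, 171, 24], [416, 171, 21], [412, 171, 19], [407, 170, 19], [404, 173, 0]]
[[432, 208, 22], [432, 203, 23], [433, 199, 22], [433, 193, 25], [433, 188, 27], [434, 183, 24], [434, 178, 27], [435, 174, 25], [436, 169, 23], [437, 164, 23], [437, 159, 26], [438, 155, 21], [438, 149, 26], [439, 144, 24], [443, 144, -3]]
dB
[[452, -287, -1], [445, -285, 10], [442, -288, 0], [436, -287, 5], [432, -288, 0], [427, -288, 2], [422, -289, -1], [417, -289, 2], [412, -289, 2], [407, -288, 7], [403, -290, -1], [398, -290, -1], [393, -290, 1], [388, -291, -1], [383, -291, -1]]
[[413, -255, 0], [413, -257, 13], [414, -264, 0], [415, -269, -1], [415, -274, 1], [416, -279, 1], [417, -284, 0], [417, -289, 2], [418, -294, -2], [418, -299, -3], [296, -65, 1133], [419, -308, 2], [420, -314, -2], [419, -316, 9], [418, -318, 22]]
A 253 [0.55316667 0.15007599 0.17141435] [0.5530249  0.1504577  0.17184703] [0.55266654 0.15102872 0.17040919] [0.04307933 0.03806642 0.01475286]
B 265 [ 0.54713853 -0.24147444  0.17126324] [ 0.54708252 -0.24175386  0.17158608] [ 0.54724025 -0.24157187  0.17050355] [0.0420371  0.03727988 0.01417582]
P 274 [ 0.45108837 -0.00396997  0.17133893] [ 0.45117588 -0.00425321  0.17164242] [ 0.45009222 -0.00368351  0.16942957] [0.0445117  0.03879799 0.01239292]
Y 244 [ 0.65058561 -0.0506021   0.17134977] [ 0.65066995 -0.05061281  0.17181456] [ 0.65134905 -0.05084441  0.17001772] [0.04174502 0.03879068 0.01279007]
```

View pics/crop.png

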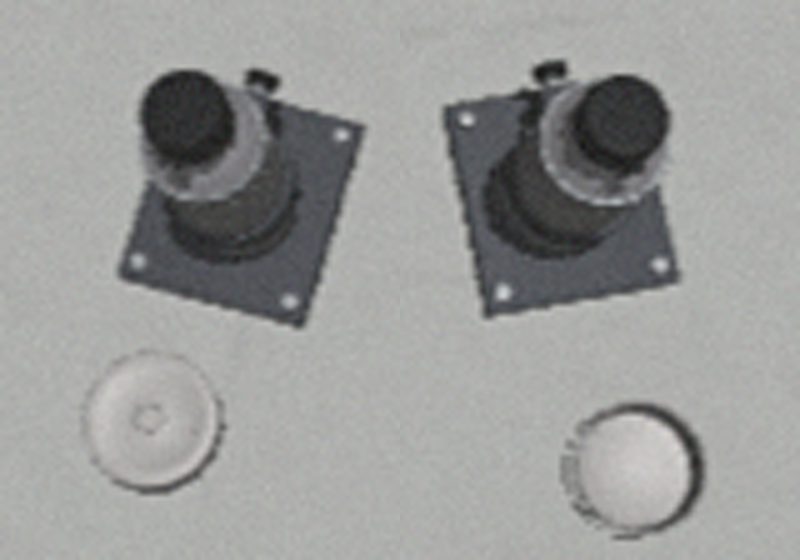

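The crop settles it. The dish at (421,268) is open: its inner floor reads z≈0 inside a raised rim. The one at (235,239) has a lid with a knob, and its top reads z≈24 mm. So can B is the one to use. Its cap top is at about (0.547, -0.2415, 0.172), which matches the given 172 mm height and 40 mm width. It stands 139 mm from the dish centre, within 120 to 150 mm. I'll move above it with the fingers shut.

>>> {"api": "play_rows", "payload": {"series": [[[1, 0.05, 0.04, 0.02, 0], [1, 0.09, 0.077, 0.02, 0], [1, 0.127, 0.11, 0.02, 0], [1, 0.165, 0.142, 0.02, 0], [1, 0.203, 0.174, 0.02, 0], [1, 0.241, 0.207, 0.02, 0], [1, 0.279, 0.239, 0.02, 0], [1, 0.317, 0.272, 0.02, 0]]], "force": 30}}

```text
t: 0.9
tool_pos: [0.4558, -0.3196, 0.2523]
orientation: [-3.115, -0.404, 0.0]
force: [0.8, -0.7, -0.6]
opening: 0.0336
```

>>> {"api": "play_rows", "payload": {"series": [[[1, 0.035, 0.03, 0, 0], [1, 0.07, 0.06, 0, 0], [1, 0.077, 0.0665, 0, 0], [1, 0.077, 0.0665, -0.02, 0], [1, 0.077, 0.0665, -0.04, 0], [1, 0.077, 0.0665, -0.04, 0], [1, 0.077, 0.0665, -0.04, 0]]]}}

```text
t: 1.6
tool_pos: [0.531, -0.2551, 0.2123]
orientation: [-3.115, -0.403, 0.002]
force: [-0.1, 0.5, 0.4]
opening: 0.0005
```

Run:
```python
from h import *
c=shot('wrist','w1');s=sensors.read_state();print(s['t'],s['tool_pos'],s['opening'],s['force'])
W=cloud(c);m=(W[...,2]>.165)&(W[...,2]<.178)&(np.hypot(W[...,0]-.547,W[...,1]+.2415)<.04)
w=W[m];print(len(w));print(w.mean(0),(w.max(0)+w.min(0))/2,np.ptp(w,axis=0)) if len(w) else 0
shot('scene','s2')
```

```text
1.65 [ 0.53154043 -0.25538775  0.21335006] 0.0006079120368485929 [0.24335855 0.17140441 0.31695424]
2352
[ 0.55122723 -0.24379758  0.17198731] [ 0.54854875 -0.2438783   0.16982474] [0.04225929 0.03906386 0.00941755]
```

View pics/w1.png

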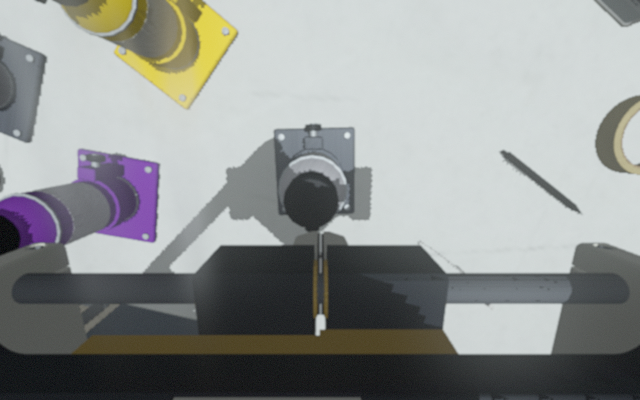

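View pics/s2.png

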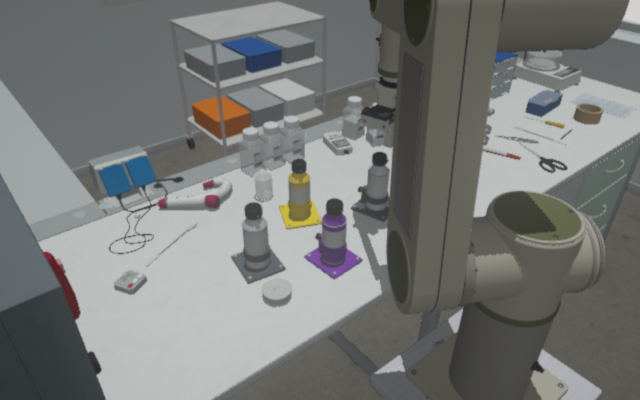

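The wrist view shows the cap at (311,200), just ahead of the shut fingers. It measures (0.5485, -0.243, 0.172), agreeing with the top view to 2 mm. I'll centre over it and go down to just above it.

>>> {"api": "play_rows", "payload": {"series": [[[1, 0.0165, 0.0125, 0, 0], [1, 0.0165, 0.0125, 0, 0], [1, 0.0165, 0.0125, -0.01, 0], [1, 0.0165, 0.0125, -0.02, 0], [1, 0.0165, 0.0125, -0.02, 0], [1, 0.0165, 0.0125, -0.02, 0]]]}}

```text
t: 2.3
tool_pos: [0.5475, -0.2424, 0.1918]
orientation: [-3.115, -0.403, 0.002]
force: [-0.2, -0.7, 0.7]
opening: 0.0003
```

>>> {"api": "play_rows", "payload": {"series": [[[1, 0, 0, -0.004, 0], [1, 0, 0, -0.008, 0], [1, 0, 0, -0.011, 0], [1, 0, 0, -0.014, 0], [1, 0, 0, -0.015, 0], [1, 0, 0, -0.015, 0]]]}}

```text
t: 2.9
tool_pos: [0.5485, -0.2426, 0.1783]
orientation: [3.115, 0.404, 0.001]
force: [-0.9, -0.6, 5.2]
opening: 0.0003
```

>>> {"api": "play_rows", "payload": {"series": [[[1, 0, 0, -0.001, 0], [1, 0, 0, -0.002, 0], [1, 0, 0, -0.002, 0], [1, 0, 0, -0.002, 0]]]}}

```text
t: 3.3
tool_pos: [0.5486, -0.2427, 0.1781]
orientation: [3.114, 0.404, 0.002]
force: [-6.5, 1.8, 16.1]
opening: 0.0002
```

The TCP stopped at z≈0.178 (8 mm of travel) and the force rose to 16 N, so the cap is on its stop. I'll hold briefly, then lift straight up.

>>> {"api": "play_rows", "payload": {"series": [[[1, 0, 0, 0, 0], [1, 0, 0, 0, 0], [1, 0, 0, 0, 0], [1, 0, 0, 0.01, 0], [1, 0, 0, 0.03, 0], [1, 0, 0, 0.06, 0], [1, 0, 0, 0.09, 0], [1, 0, 0, 0.09, 0]]]}}

```text
t: 4.1
tool_pos: [0.5501, -0.2432, 0.271]
orientation: [3.111, 0.403, 0.01]
force: [-0.3, 0.8, -0.3]
opening: 0.0005
```

>>> {"api": "play_rows", "payload": {"series": [[[1, -0.04, -0.035, 0, 0], [1, -0.08, -0.07, 0, 0], [1, -0.12, -0.105, 0, 0], [1, -0.16, -0.14, 0, 0], [1, -0.2, -0.17, 0, 0], [1, -0.2, -0.17, 0, 0], [1, -0.2, -0.17, 0, 0], [1, -0.2, -0.17, 0, 0]]]}}

```text
t: 4.9
tool_pos: [0.3489, -0.4116, 0.2651]
orientation: [-3.114, -0.403, -0.001]
force: [0.8, -0.1, 0.5]
opening: 0.0004
```

Run:
```python
from h import *
c=shot('top','t2');s=sensors.read_state();print(s['t'],s['tool_pos'],s['force'])
W=cloud(c);W0=cloud(np.load('t1.npz'))
for (x,y) in ((.547,-.2415),(.553,.150)):
  for w in (W0,W):
    m=(w[...,2]>.155)&(w[...,2]<.185)&(np.hypot(w[...,0]-x,w[...,1]-y)<.015); q=w[m];print(len(q),np.median(q,0))
cv2.imwrite('pics/cmp.png',np.hstack([cv2.resize(cv2.imread(f'pics/{n}.png')[175:300,370:470],(400,500)) for n in('t1','t2')]))
```

```text
4.95 [ 0.34931505 -0.41135563  0.26524041] [0.78362452 0.17672073 0.64841104]
145 [ 0.54657309 -0.24162309  0.1722772 ]
143 [ 0.54652135 -0.24172493  0.17237513]
138 [0.55230503 0.15009159 0.17215129]
136 [0.55289744 0.14994178 0.17197328]
```

View pics/cmp.png

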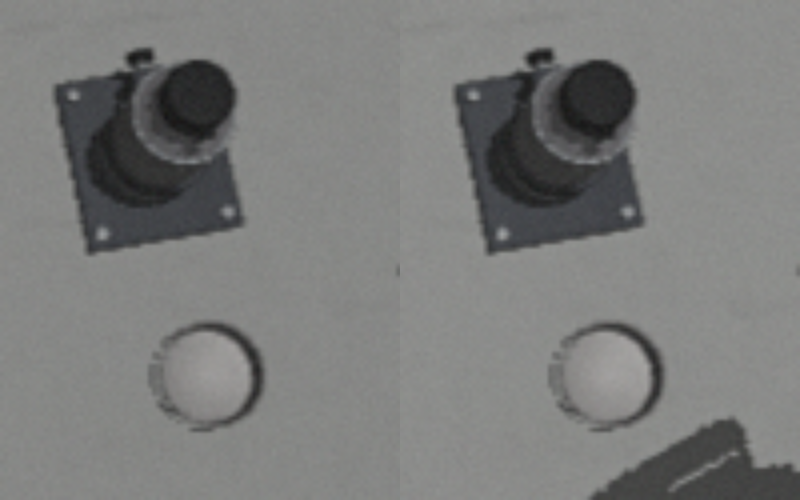

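The before and after crops match: the cap is back up at 172 mm and the open dish has not moved. The arm is clear of everything.

```bash
python3 -c "
from plant import robot
robot.close_job()"
```

```text
the job is handed in; nothing more can be done
```

I pressed the cap of the can facing the open dish all the way down with the shut fingertips, held it about half a second, and let it spring back. The job is handed in.

- **Press:** the cap stopped after about 8 mm of travel, with the force rising to about 16 N at the stop.
- **After release:** the cap top measures 172 mm again. The other can's cap is at its starting height and was never approached, and the open dish is where it stood.
- **Arm and time:** the arm is clear of everything and the clock read about 5 s. No check failed or disagreed. The two camera measurements of the cap centre differed by about 2 mm, within the calibration.
- **Not checked:** I did not look for dust in the dish before or after. That the dish was blown out rests on the full press alone.

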